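# Pin the meter tweezers in their stand and hold them at the marked gap

### The arm

A 6-joint arm with a two-finger parallel gripper is mounted at the origin on a cart in front of the work surface, level with it; the furniture and walls round the work are solid. World frame = base frame: x ahead of the robot, y to its left, z up, the work surface at z = 0. Lengths are in m, angles in rad, forces in N, time in s.
With the tool pointing down it reaches from about 0.25 to 0.775 m from the base axis. Payload 4 kg.
Tool frame: the origin (TCP) lies between the finger pads; the fingertips stand 11 mm ahead of it and the grasp point (between the pads) lies 8 mm behind it; z points along the fingers, y is the line along which they close (so a half turn about z gives the same grasp; the last joint's range is limited). The gripper opens to 94 mm and grips with 3 to 60 N. Pads are 16 mm wide; open, the fingers measure 119 mm over their backs; the gripper's body (75 mm by 177 mm) begins 78 mm behind the grasp point.
Start: joints at [-1.23, 0.087, 1.371, -0, 1.684, -0.103], TCP at [0.236, -0.497, 0.217] pointing down, gripper open.
Joint ranges: [-3.1, 3.1], [-0.76, 2.03], [0.27, 2.55], [-1.08, 4.22], [0.17, 2.65], [-2.57, 2.57]. Speed limits (rad/s): [2.79, 2.79, 3.14, 3.14, 3.14, 3.14].

### API

Orientations are given as a rotation vector (axis times angle).
In Python, from workcell import env, vision, finish_job, finder gives the robot as it stands.
- The arm moves only by the tool drive_tool, never from a script. Its argument "steps" is a list of rows, each a list of 6 numbers: the shift along the tool's x, y, z in m, then the turn, a rotation vector about the tool's x, y, z in degrees. In form: [[x, y, z, wx, wy, wz], ...]. A call has 1 to 8 rows; each row is the pose to reach, as a shift and turn from the pose commanded when the call began, along the tool's axes at that moment; what a row does not reach only later rows make up. A row lasts 1/8 s, in which the tool goes at most 62.5 mm and 10.7 degrees, less where a joint would pass 70% of its speed; a pose out of reach is approached as far as the arm can. A call with a gripper value outside its range is refused whole. "gripper" is the opening, from 0 (shut) to 1 (fully open), set as the call begins (left out, the last holds). The fingers move at their own pace and stop on an object; "squeeze" is the grip in N (left out, the last holds). Time passes only in rows, so rows that repeat a pose let the fingers close. It gives the time, the measured TCP pose, the force, the opening and the grip force at its end, in the units of the state.
- env.read_state(): the state, without advancing time (a new reading comes with each control period).
- vision.capture(name): name is "scene" or "top" or "wrist"; returns (picture, depth): 420x560x3 uint8, blue, green, red; 420x560 float32, m along the optical axis (not along the pixel's ray), 0 where there is no reading.
- vision.camera_model(name): a dict with "K" (3x3 intrinsics, pixels), "R" (3x3) and "t" (3): a world point X has camera coordinates R X + t. Camera axes: x right, y down, z forward; pixel columns grow to the right and rows downward; lengths in m; the calibration is good to about 2 mm. A picture is of the moment at which its call begins: read the wrist's pose just before it. camera_model takes no time and is no camera call; for the wrist camera it gives the pose at the moment of the call.
- finish_job(): hands the job in; it is judged then, once.
Trained networks look in the newest picture that a camera, given by its name, has taken for a name from the list of things; names that differ only in an ending like _2 or _b are one class to them, and where a whole thing is asked for, a point or a joint stands for the part that bears it (a point fixed in the world has none). Each returns a list of dicts, best first, with "score" (0 to 1); they miss things now and then, are a little off and sometimes report something else, mostly with a low value. They report only what shows in the picture. A call takes as long as a camera call.
- finder.silhouettes(camera, label): "region" (420x560 bool, what is visible of it) and "extent" ([left, top, right, bottom] in pixels, round what is visible of it).
- finder.mark_of(camera, label): "at" ([column, row] in pixels: a listed point, or the origin of a listed thing).
The state is a dict: "time_s": time; "q": joint angles; "dq": joint speeds; "tau": joint torques, N m; "position": TCP position; "ee_rot": TCP orientation; "contact_force": force on the tool from outside, world axes, zero at the start; "ft_torque": the same for the moment, N m; "finger_gap": finger opening in m; "finger_force": force on a finger pad.
Only numpy, scipy, OpenCV 4.12 (cv2) and the standard library are available. Lean on these libraries where they do the work, as an engineer would, in place of code of your own. Each camera call takes 0.05 s, during which the arm holds its last target. There are 200 camera calls.

### The job

Lock the meter tweezers into their bench stand with the slim pin from the wooden block: drop it through the stand's upper lug and the eye of the tweezers until its collar sits on the lug, and let go. Then squeeze the tweezers' legs, never letting the tips meet, until the right leg stands midway between the two lines of the sliding cursor, and hold that gap steady for the meter's zeroing: finish while still holding. Leave the thick pin and everything else on the bench where it is.

Things in the scene. Friction and masses are not known exactly. Their poses are not given: they have to be found in the camera images.
- stand: Fixed bench stand: grey base plate 172 x 84 x 12 mm, at its far end an aluminium fork of two level lugs with the eye of the tweezers between them, and a shelf (top 48 mm above the table) under their housing. Origin on the table top straight under the pin holes; x points away from the tweezers' tips (the tips lie towards -x), z up. Nothing of the stand is higher than the upper lug; the base plate runs 135 mm from the origin towards -x
- stand_hole (a point): Centre of the mouth of the upright pin hole in the top face of the upper lug, 66 mm above the table. The lug is 8 mm thick, 34 mm wide, the hole 9.5 mm across with a small chamfer; below it come the 10 mm eye of the tweezers and the lower lug, whose underside is 40 mm above the table, with a 9.5 mm hole
- pin_grip (a point): The slim pin: steel, standing upright in one of the two holes of the wooden block. This point is the centre of its round grip, 12 mm across and 30 mm tall (it reaches 15 mm above and below the point). Under the grip a flat collar 18 mm across, then the shank, 8 mm across and 32 mm long with a tapered foot: the foot is 50 mm below this point, the underside of the collar 18 mm below it. 30 g. The collar rests on the block
- pin_collar (a point): Centre of the underside of the slim pin's collar, 18 mm below the centre of its grip
- thick_pin_grip (a point): The other pin, of the same shape and height but thicker (grip 18 mm, collar 24 mm, shank 12.5 mm across): too thick for the stand, stays in the block. Centre of its grip
- pin_block: Fixed wooden block 46 x 104 x 44 mm with two holes, 26 mm either side of its middle along its y axis; origin at the centre of its underside. Which pin stands in which hole varies
- tweezers: Meter tweezers with a black housing 58 x 36 x 18 mm, lying loose on the shelf of the stand, 178 mm from eye to tips; once pinned they can still swing a little about the pin, so they centre themselves between closing fingers. The left leg (+y side) is rigid with the housing, the right leg (-y side) is hinged and sprung open. Origin in the middle of the eye, at its underside; the tips point to -x, z up
- tweezers_eye (a point): Middle of the hole in the eye of the tweezers, 8 mm thick
- finger_ribs (a point): The place to squeeze: the point midway between the two legs' ribbed black finger grips (while the legs are open), 121 mm from the eye and 57 mm above the table, axes as the tweezers. The legs are 10 mm tall there and close along y. Over the outermost ribs they measure 42.4 mm when open; each 0.1 rad of the leg joint takes 6.6 mm off that width
- leg (a joint): Closing angle of the sprung right leg: 0 open (26.6 mm between the tips inside, 28.4 mm between the legs at the cross beam), growing as it is squeezed, about 0.22 rad with the tips meeting. The spring pushes back at the ribs with 2 N at the start and about 7 N at 0.15 rad
- leg_over_beam (a point): Point on the centre line of the right leg (2.4 mm thick here) where it passes over the graduated cross beam, 155 mm from the eye and 100 mm from the leg's hinge; level with finger_ribs
- cursor (a joint): Position of the small sliding cursor on the cross beam that the left leg carries: 0 marks a gap of 8 mm between the legs at the beam, growing 1:1 as the cursor stands farther out to the right (gap = 8 mm + value). It marks only; it is no stop, and stays where it is set
- cursor_mark (a point): Point midway between the two dark lines of the cursor (8.4 mm apart), taken at the height of leg_over_beam; axes as the tweezers. The leg stands right when leg_over_beam is at this point seen along the legs (y of the tweezers)
- toy_motor: Small silver motor 20 x 42 x 20 mm, a bystander
- battery_9v: Block battery 18 x 26 x 48 mm, standing, a bystander
- flux_tin: Round tin 49 x 49 x 20 mm, a bystander
- aa_cell: Round cell 15 x 50 x 15 mm, lying, a bystander

How it is judged:
On the way, in this order (a step that is already met when the one before it is completed fails the run):
1. the slim pin stands through the upper lug and the eye of the tweezers with its collar on the lug, let go, before the legs are squeezed (distance between pin_collar and stand_hole below 0.003 m and angle between pin_collar's own z axis and vertical below 0.12 rad and horizontal distance between tweezers_eye and stand_hole below 0.004 m and contact force between the fingers and pin below 0.1 N and value of joint leg below 0.03 rad), for 0.2 s.
2. the right leg is squeezed to the middle of the cursor's lines (y of leg_over_beam in the frame of cursor_mark between -0.0025 and 0.0025 m and contact force between the fingers and leg above 1 N), for 0.2 s.
At the end, for the whole second after the job is handed in: The fingers hold the legs so that the right leg's centre line stands within 2.5 mm of the middle of the cursor's two lines, at rest through the last second; the slim pin is upright through lug and eye, its collar within 3 mm of its seat on the upper lug; the tweezers lie level in the stand (all of step 2 and velocity of joint leg between -0.05 and 0.05 rad/s and distance between pin_collar and stand_hole below 0.003 m and angle between pin_collar's own z axis and vertical below 0.12 rad and horizontal distance between tweezers_eye and stand_hole below 0.004 m and angle between tweezers's own z axis and vertical below 0.1 rad); the arm keeps its last pose, push and grip.
It fails at once if the tips were squeezed together (value of joint leg above 0.205 rad).
It fails at once if the thick pin was pulled or knocked (distance of thick_pin_grip from where it was at the start of the episode above 0.02 m).
It fails at once if a bystander was pushed aside (distance of any of toy_motor, battery_9v, flux_tin, aa_cell from where it was at the start of the episode above 0.02 m).
It also fails if it takes over 51 s, if anything falls off the work surface, if the arm or the gripper's body presses on something with over 40 N, if the wrist force passes 120 N, or if a joint passes its speed limit or range.

## Working session

There is one attempt and no reset: what is moved stays moved. The work goes in short steps, Python scripts to look and compute and a tool call to move; the robot and the scene stay as the last step left them, time stands still between calls to the robot, and variables do not carry over. Pictures are saved under pics/ and viewed, at most 10 in all, crops included, and the job is handed in when it is done.

Besides the shell and the picture viewer there is one more tool, called as name(argument=value, ...), one argument or row to a line, values as JSON. drive_tool: Moves the arm, as the interface text tells. Its arguments: {"type":"object","properties":{"steps":{"type":"array"},"gripper":{"type":"number"},"squeeze":{"type":"number"}},"required":["steps"]}

```bash
mkdir -p pics; ls; cat > h.py <<'E'
import numpy as np, cv2
from scipy.spatial.transform import Rotation as R
from workcell import env, vision, finish_job, finder
np.set_printoptions(precision=4,suppress=True)
def ray(cam,px):
    m=vision.camera_model(cam); K,Rm,t=[np.array(m[k],float) for k in('K','R','t')]
    c=-Rm.T@t; d=Rm.T@np.linalg.solve(K,[px[0],px[1],1.]); return c,d
def atz(cam,px,z):
    c,d=ray(cam,px); return c+d*(z-c[2])/d[2]
def tri(obs):
    A=np.zeros((3,3));b=np.zeros(3)
    for cam,px in obs:
        c,d=ray(cam,px);d=d/np.linalg.norm(d);P=np.eye(3)-np.outer(d,d);A+=P;b+=P@c
    return np.linalg.solve(A,b)
def proj(cam,X):
    m=vision.camera_model(cam); p=np.array(m['K'])@(np.array(m['R'])@X+np.array(m['t'])); return p[:2]/p[2]
E
python3 - <<'E'
from h import *
s=env.read_state();print(s['time_s'],s['position'],s['ee_rot'],s['finger_gap'])
zs=dict(stand_hole=.066,pin_grip=None,thick_pin_grip=None,tweezers_eye=.057,finger_ribs=.057,leg_over_beam=.057,cursor_mark=.057,pin_block=0,stand=0)
ims={}
for c in('scene','top'):
    ims[c],_=vision.capture(c); cv2.imwrite(f'pics/{c}0.png',ims[c])
for n,z in zs.items():
    for c in('scene','top'):
        for d in finder.mark_of(c,n)[:2]:
            print(n,c,np.array(d['at']),round(d['score'],2),atz(c,d['at'],z if z is not None else .077))
print(env.read_state()['time_s'])
for c in('scene','top'):
    m=vision.camera_model(c);print(c,-np.array(m['R']).T@m['t'],np.array(m['K'])[0,0])
E
```

```text
pics
0.0 [ 0.236  -0.4962  0.2153] [-3.0624 -0.6909  0.0005] 0.09385886019060172
stand_hole scene [310.  203.9] 0.77 [ 0.6277 -0.0202  0.066 ]
stand_hole top [263.5 167.7] 0.94 [ 0.62   -0.0208  0.066 ]
pin_grip top [374.8 200.7] 0.57 [ 0.5438 -0.2607  0.077 ]
thick_pin_grip scene [364.5 270.8] 0.54 [ 0.5261 -0.3276  0.077 ]
thick_pin_grip scene [192.4 226.1] 0.26 [0.335  0.0173 0.077 ]
thick_pin_grip top [396.2 202.7] 0.61 [ 0.5394 -0.3066  0.077 ]
thick_pin_grip top [147.5 183. ] 0.44 [0.5835 0.2293 0.077 ]
tweezers_eye top [260.9 170.2] 0.91 [ 0.6166 -0.0148  0.057 ]
finger_ribs scene [307.9 202.4] 0.53 [0.64   0.0056 0.057 ]
finger_ribs scene [354.9 289.4] 0.27 [ 0.4934 -0.3403  0.057 ]
finger_ribs top [256.6 223.3] 0.55 [ 0.498  -0.0059  0.057 ]
leg_over_beam top [257.3 237.2] 0.64 [ 0.4677 -0.0076  0.057 ]
cursor_mark top [250.2 240.8] 0.43 [0.4599 0.0077 0.057 ]
pin_block scene [355.2 291.7] 0.72 [ 0.5431 -0.2887  0.    ]
pin_block top [377.8 204.8] 0.94 [ 0.5482 -0.2836  0.    ]
stand top [265.8 171.7] 0.81 [ 0.6272 -0.0244  0.    ]
1.0
scene [ 0.0427 -0.8191  0.5301] 442.4214892151235
top [ 0.3615 -0.0482  1.0802] 474.46417709653457
```

```bash
python3 - <<'E'
import cv2,numpy as np
a=cv2.imread('pics/scene0.png');b=cv2.imread('pics/top0.png')
o=np.hstack([cv2.resize(a[150:350,120:460],(400,235)),cv2.resize(b[120:300,120:426],(400,235))])
p=cv2.resize(b[140:265,120:426],(800,327))
cv2.imwrite('pics/m0.png',np.vstack([o,p]))
E
```

```text
(no output)
```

View pics/m0.png

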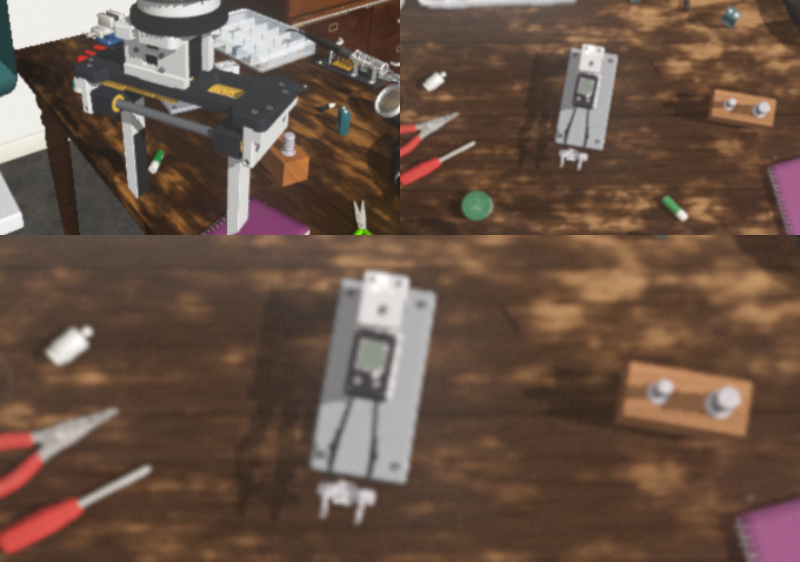

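The top view shows the stand at the centre with its tips towards the robot. The block is at right, with the slim pin in its left hole (375,201) and the thick pin in the right one (396,203). The arm hides most of the scene camera's view. Next I'll go above the pin.

```bash
cat >> h.py <<'E'
def plan(target,phi):
    """row (tool-frame shift, turn deg) from now to tool-down pose at target, tool x at world angle phi deg"""
    s=env.read_state(); R0=R.from_rotvec(s['ee_rot']); p=np.array(s['position'])
    f=np.radians(phi); x=np.array([np.cos(f),np.sin(f),0]); z=np.array([0,0,-1.]); y=np.cross(z,x)
    R1=R.from_matrix(np.c_[x,y,z])
    print('t',round(s['time_s'],2),'tcp',p,'shift mm',R0.inv().apply(np.array(target)-p)*1e3,'turn',(R0.inv()*R1).as_rotvec(degrees=True))
E
python3 - <<'E'
from h import *
a=atz('top',[374.8,200.7],.062);b=atz('top',[396.2,202.7],.062)
d=b-a;print(a,b,np.linalg.norm(d),np.degrees(np.arctan2(d[1],d[0])))
e=atz('top',[260.9,170.2],.057);r=atz('top',[256.6,223.3],.057);print(e,r,np.linalg.norm(e-r),np.degrees(np.arctan2(*(e-r)[1::-1])))
ang=np.degrees(np.arctan2(d[1],d[0]))
plan([a[0],a[1],.2],ang+180)
m=vision.camera_model('wrist');s=env.read_state();R0=R.from_rotvec(s['ee_rot'])
print(R0.inv().apply(-np.array(m['R']).T@m['t']-s['position']),R0.inv().apply(np.array(m['R'])[2]))
E
```

```text
[ 0.5466 -0.2638  0.062 ] [ 0.5421 -0.3104  0.062 ] 0.04679823736989248 -95.53399339356328
[ 0.6166 -0.0148  0.057 ] [ 0.498  -0.0059  0.057 ] 0.11892082608603688 -4.302686149661007
t 1.0 tcp [ 0.2362 -0.4967  0.2165] shift mm [380.318  -77.044   16.4983] turn [  0.0052   0.0036 -59.0356]
[ 0.0723 -0.0014 -0.1678] [-0.2578 -0.0006  0.9662]
```

drive_tool(
  steps=[
    [0.38,-0.077,0.0165,0,0,-59],
    [0.38,-0.077,0.0165,0,0,-59],
    [0.38,-0.077,0.0165,0,0,-59],
    [0.38,-0.077,0.0165,0,0,-59],
    [0.38,-0.077,0.0165,0,0,-59],
    [0.38,-0.077,0.0165,0,0,-59],
    [0.38,-0.077,0.0165,0,0,-59],
    [0.38,-0.077,0.0165,0,0,-59],
  ],
  gripper=0.5,
)

```text
time_s: 2.0
position: [0.5464, -0.2637, 0.1996]
ee_rot: [-2.325, -2.112, 0.001]
contact_force: [-1.2, 0.3, -0.3]
finger_gap: 0.0465
finger_force: 0.0
```

```bash
python3 - <<'E'
from h import *
plan([.5466,-.2638,.2],84.5)
ims={}
for c in('wrist','top','scene'):
    im,dp=vision.capture(c); cv2.imwrite(f'pics/{c}1.png',im); np.save(f'pics/{c}1d.npy',dp)
    if c=='scene':
        im0=im
for n,z in dict(pin_grip=.062,pin_collar=.044,thick_pin_grip=.062,pin_block=0).items():
    for c in('wrist','top','scene'):
        if c=='top' : continue
        for d in finder.mark_of(c,n)[:2]: print(n,c,np.array(d['at']),round(d['score'],2),atz(c,d['at'],z))
for n,z in dict(stand_hole=.066,tweezers_eye=.057,finger_ribs=.057,leg_over_beam=.057,cursor_mark=.057,stand=0).items():
    for d in finder.mark_of('scene',n)[:2]: print(n,'scene',np.array(d['at']),round(d['score'],2),atz('scene',d['at'],z))
E
```

```text
t 2.0 tcp [ 0.5464 -0.2637  0.1996] shift mm [-0.1027  0.1672 -0.3854] turn [-0.0573  0.0192 -0.0167]
pin_grip wrist [291.4 201. ] 0.84 [ 0.5486 -0.2639  0.062 ]
pin_grip scene [348.3 257.2] 0.59 [ 0.5484 -0.2575  0.062 ]
pin_collar wrist [291.7 195.4] 0.54 [ 0.5495 -0.2625  0.044 ]
pin_collar scene [351.8 266.4] 0.52 [ 0.5513 -0.266   0.044 ]
thick_pin_grip wrist [284.3 251.9] 0.6 [ 0.5375 -0.3131  0.062 ]
thick_pin_grip wrist [290.5 203.1] 0.18 [ 0.548  -0.2653  0.062 ]
thick_pin_grip scene [364.8 272.4] 0.47 [ 0.5389 -0.3156  0.062 ]
pin_block wrist [286.5 207.4] 0.83 [ 0.5429 -0.2845  0.    ]
pin_block scene [308.4 205.3] 0.55 [0.7019 0.0886 0.    ]
pin_block scene [306.3 208.6] 0.19 [0.6847 0.0747 0.    ]
stand_hole scene [309.6 201.8] 0.76 [ 0.6342 -0.0096  0.066 ]
stand_hole scene [352.4 263.2] 0.64 [ 0.5365 -0.2832  0.066 ]
tweezers_eye scene [308.4 207.1] 0.74 [ 0.6249 -0.0175  0.057 ]
tweezers_eye scene [349.  264.7] 0.7 [ 0.5371 -0.2732  0.057 ]
finger_ribs scene [263.3 219.5] 0.59 [ 0.4988 -0.0112  0.057 ]
leg_over_beam scene [249.7 224.8] 0.62 [ 0.4595 -0.0162  0.057 ]
stand scene [312.5 227.3] 0.56 [ 0.6339 -0.0231  0.    ]
```

View pics/wrist1.png

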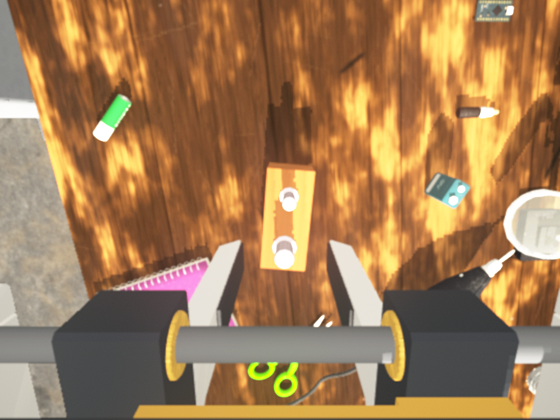

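View pics/scene1.png

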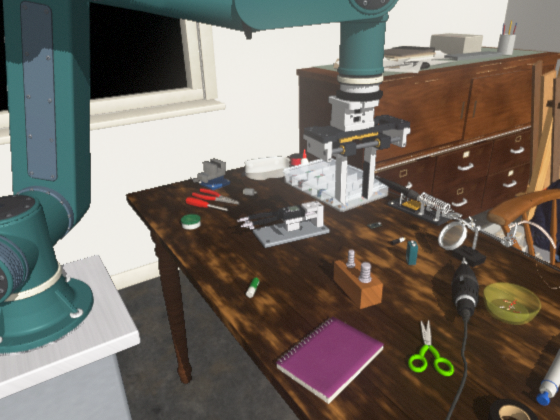

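Wrist view: the slim pin is at (289,201) and the thick one at (284,252). In the scene view the stand is at (290,225). The pin comes out at about (0.548,-0.264), and all cameras agree. Now I'll descend.

drive_tool(
  steps=[
    [0,0.0018,0.06,0,0,0],
    [0,0.0018,0.11,0,0,0],
    [0,0.0018,0.136,0,0,0],
    [0,0.0018,0.1375,0,0,0],
    [0,0.0018,0.1375,0,0,0],
  ],
)

```text
time_s: 3.48
position: [0.5489, -0.2646, 0.0639]
ee_rot: [2.325, 2.109, 0.001]
contact_force: [1.2, 0.0, 1.1]
finger_gap: 0.047
finger_force: 0.0
```

drive_tool(
  steps=[
    [0,0,0,0,0,0],
    [0,0,0,0,0,0],
    [0,0,0,0,0,0],
    [0,0,0,0,0,0],
  ],
  gripper=0,
  squeeze=20,
)

```text
time_s: 3.98
position: [0.5483, -0.2643, 0.0629]
ee_rot: [2.326, 2.11, 0.0]
contact_force: [-0.0, 0.4, 1.8]
finger_gap: 0.0115
finger_force: 20.0
```

```bash
python3 - <<'E'
from h import *
plan([.65,-.02,.17],176)
E
```

```text
t 3.98 tcp [ 0.5483 -0.2643  0.0629] shift mm [ 252.9973   77.6025 -107.1691] turn [  0.0178   0.0466 -91.5739]
```

drive_tool(
  steps=[
    [0,0,0.0,0,0,0],
    [0,0,-0.04,0,0,0],
    [0,0,-0.09,0,0,0],
    [0,0,-0.107,0,0,0],
    [0,0,-0.107,0,0,0],
  ],
)

```text
time_s: 4.6
position: [0.5485, -0.2645, 0.1703]
ee_rot: [2.325, 2.109, 0.001]
contact_force: [1.0, 0.3, -0.8]
finger_gap: 0.0114
finger_force: 20.0
```

drive_tool(
  steps=[
    [0.04,0.012,0,0,0,-10],
    [0.09,0.027,0,0,0,-20],
    [0.14,0.043,0,0,0,-30],
    [0.19,0.058,0,0,0,-40],
    [0.23,0.07,0,0,0,-50],
    [0.253,0.0775,0,0,0,-60],
    [0.253,0.0775,0,0,0,-70],
    [0.253,0.0775,0,0,0,-80],
  ],
)

```text
time_s: 5.6
position: [0.6484, -0.0191, 0.1653]
ee_rot: [-0.414, -3.108, 0.0]
contact_force: [-0.1, 0.1, -0.7]
finger_gap: 0.0114
finger_force: 20.0
```

drive_tool(
  steps=[
    [0,0,0,0,0,-10],
    [0,0,0,0,0,-11.5],
    [0,0,0,0,0,-11.5],
    [0,0,0,0,0,-11.5],
  ],
)

```text
time_s: 6.1
position: [0.6495, -0.02, 0.1687]
ee_rot: [-0.114, -3.138, 0.0]
contact_force: [-0.0, -0.0, -0.9]
finger_gap: 0.0111
finger_force: 20.0
```

```bash
python3 - <<'E'
from h import *
plan([.65,-.02,.17],176)
im,dp=vision.capture('wrist'); cv2.imwrite('pics/wrist2.png',im); np.save('pics/wrist2d.npy',dp)
for n,z in dict(stand_hole=.066,tweezers_eye=.057,finger_ribs=.057,leg_over_beam=.057,cursor_mark=.057,stand=0,pin_collar=.15,pin_grip=.17).items():
    for d in finder.mark_of('wrist',n)[:2]: print(n,np.array(d['at']),round(d['score'],2),atz('wrist',d['at'],z))
E
```

```text
t 6.1 tcp [ 0.6495 -0.02    0.1687] shift mm [-0.4834 -0.0085 -1.2944] turn [-0.0028 -0.0634 -0.1527]
stand_hole [274.2 173.8] 0.91 [ 0.6136 -0.0257  0.066 ]
tweezers_eye [273.  171.9] 0.97 [ 0.6134 -0.027   0.057 ]
finger_ribs [272.4 176.3] 0.48 [ 0.6171 -0.0278  0.057 ]
leg_over_beam [271.6 172.1] 0.64 [ 0.6136 -0.0282  0.057 ]
stand [277.5 167.6] 0.97 [ 0.6178 -0.0248  0.    ]
pin_collar [283.4 249.5] 0.75 [ 0.6464 -0.0203  0.15  ]
pin_grip [285.2 259.1] 0.62 [ 0.6441 -0.0191  0.17  ]
```

View pics/wrist2.png

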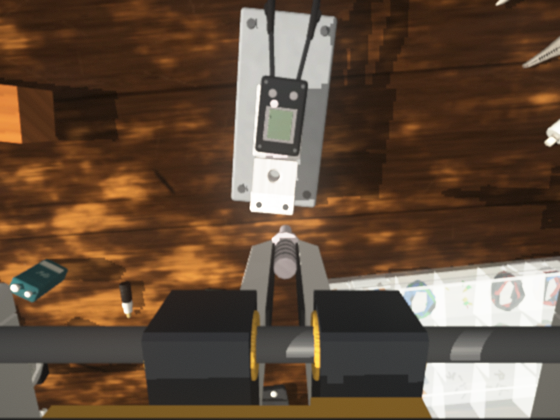

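The hole is at (274,175) and the pin's foot is near (286,229). I'll check how the two line up in an enlarged crop.

```bash
python3 - <<'E'
from h import *
im=cv2.imread('pics/wrist2.png')
p=env.read_state()['position'].copy() if hasattr(env.read_state()['position'],'copy') else np.array(env.read_state()['position'])
print(p)
x0,y0,k=235,150,6
c=cv2.resize(im[y0:y0+95,x0:x0+100],None,fx=k,fy=k,interpolation=cv2.INTER_CUBIC)
def dot(X,col):
    u=proj('wrist',np.array(X)); print(X,u); cv2.drawMarker(c,tuple(int(v) for v in ((u-[x0,y0]+.5)*k)),col,cv2.MARKER_CROSS,14,1)
for z,col in((p[2]-.051,(0,0,255)),(p[2]-.019,(0,255,0)),(p[2]+.014,(255,0,0))): dot([p[0],p[1],z],col)
cv2.imwrite('pics/crop2.png',c)
g=cv2.cvtColor(im,cv2.COLOR_BGR2GRAY)
print(g[166:184,262:286])
E
```

```text
[ 0.6498 -0.02    0.1696]
[np.float64(0.6498134898824057), np.float64(-0.01995031993855009), np.float64(0.1186185864249662)] [284.4863 237.2022]
[np.float64(0.6498134898824057), np.float64(-0.01995031993855009), np.float64(0.1506185864249662)] [284.4336 255.2202]
[np.float64(0.6498134898824057), np.float64(-0.01995031993855009), np.float64(0.1836185864249662)] [284.3589 280.7402]
[[247 246 246 248 249 250 251 250 247 247 248 248 248 248 249 250 249 249
  248 249 249 249 250 250]
 [247 246 247 247 248 250 251 249 248 247 248 247 247 248 249 249 249 249
  248 249 249 250 250 250]
 [247 246 247 247 248 250 251 249 246 243 241 240 240 242 246 248 249 249
  248 249 250 250 250 250]
 [247 247 247 248 249 251 250 245 232 223 222 220 224 232 239 245 248 248
  249 249 250 250 249 250]
 [247 246 247 248 250 251 247 229 198 191 199 205 210 218 227 238 246 249
  249 249 250 250 250 250]
 [247 246 247 248 250 248 235 197 179 189 199 203 204 204 210 224 240 249
  250 250 250 250 250 249]
 [247 247 247 249 249 240 206 171 180 196 204 205 202 203 204 207 227 244
  251 251 250 249 249 249]
 [247 246 
[... 401 characters left out ...]
47 248 249 247 225 175 147 139 141 145 152 158 159 156 147 150 205
  251 254 253 250 249 250]
 [247 247 248 250 250 236 192 156 146 142 143 144 145 143 141 140 175 237
  254 254 252 250 250 250]
 [247 247 248 250 250 243 212 170 154 149 147 145 143 146 150 169 224 250
  254 253 251 250 249 250]
 [246 247 248 249 251 248 232 193 172 165 159 154 156 167 187 220 245 253
  253 252 250 249 249 250]
 [246 247 248 249 251 250 244 227 201 192 186 184 193 212 233 244 250 252
  252 251 250 249 249 250]
 [246 247 248 250 251 250 249 243 233 225 219 218 228 240 246 249 250 250
  250 250 249 249 249 250]
 [247 247 248 250 251 250 249 247 245 243 240 239 242 246 249 249 249 249
  249 249 248 249 249 250]]
```

View pics/crop2.png

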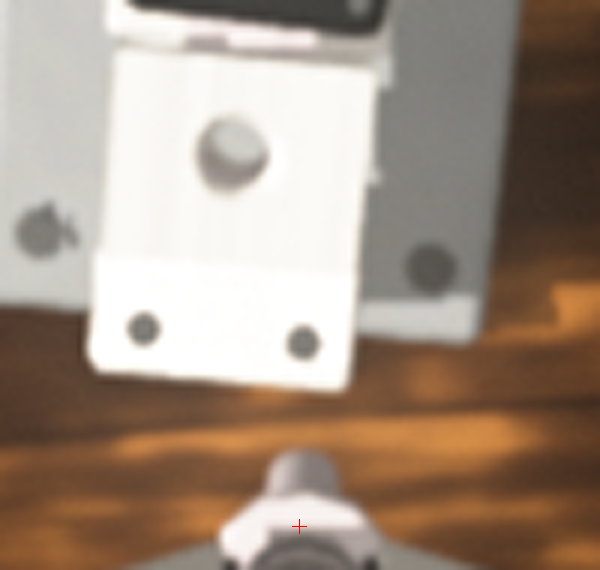

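```bash
python3 - <<'E'
from h import *
f=atz('wrist',[285.4,228.8],.118);h=atz('wrist',[273.5,175.3],.066);d=h-f;d[2]=-.040
print(f,h,d,'hole px top',atz('top',[263.5,167.7],.066))
s=env.read_state();plan(np.array(s['position'])+d,176)
m=vision.camera_model('wrist');print(np.array(m['K']))
for n in['stand_hole','tweezers_eye']:print([ (x['at'],x['score']) for x in finder.mark_of('top',n)[:1]])
E
```

```text
[ 0.6441 -0.0189  0.118 ] [ 0.615  -0.0264  0.066 ] [-0.0291 -0.0075 -0.04  ] hole px top [ 0.62   -0.0208  0.066 ]
t 6.55 tcp [ 0.6498 -0.02    0.1696] shift mm [28.4735 -9.5384 39.9933] turn [-0.0058  0.0154 -0.08  ]
[[338.5117   0.     284.7916]
 [  0.     338.5117 210.0054]
 [  0.       0.       1.    ]]
[([267.3, 166.6], 0.66)]
[([264.5, 169.2], 0.72)]
```

drive_tool(
  steps=[
    [0.0285,-0.0095,0,0,0,0],
    [0.0285,-0.0095,0.02,0,0,0],
    [0.0285,-0.0095,0.036,0,0,0],
    [0.0285,-0.0095,0.036,0,0,0],
    [0.0285,-0.0095,0.036,0,0,0],
  ],
)

```text
time_s: 7.28
position: [0.621, -0.0274, 0.1337]
ee_rot: [0.111, 3.139, -0.0]
contact_force: [0.2, -0.2, -0.1]
finger_gap: 0.011
finger_force: 20.0
```

```bash
python3 - <<'E'
from h import *
s=env.read_state();p=np.array(s['position']);print(p)
im,_=vision.capture('wrist');sc,_=vision.capture('scene');tp,_=vision.capture('top')
for c in('wrist','scene','top'):
  for n in('pin_grip','pin_collar','stand_hole','tweezers_eye'):
    for d in finder.mark_of(c,n)[:1]: print(c,n,np.array(d['at']),round(d['score'],2))
for c in('wrist','scene','top'): print(c,proj(c,p-[0,0,.051]),proj(c,p-[0,0,.019]))
u=proj('wrist',p-[0,0,.06]);v=proj('scene',p-[0,0,.06]);print(u,v)
x0,y0=int(u[0])-50,int(u[1])-75;X0,Y0=int(v[0])-40,int(v[1])-55
print('origins',x0,y0,X0,Y0)
a=cv2.resize(im[y0:y0+125,x0:x0+100],(400,500),interpolation=cv2.INTER_CUBIC)
b=cv2.resize(sc[Y0:Y0+100,X0:X0+80],(400,500),interpolation=cv2.INTER_CUBIC)
cv2.imwrite('pics/crop3.png',np.hstack([a,b]))
E
```

```text
[ 0.621  -0.0274  0.1337]
wrist pin_grip [283.9 256.7] 0.7
wrist pin_collar [285.3 248. ] 0.75
wrist stand_hole [286.4 219.7] 0.83
wrist tweezers_eye [288.6 217.9] 0.81
scene pin_grip [306.7 181.5] 0.4
scene pin_collar [308.5 185.3] 0.53
scene stand_hole [308.2 206.6] 0.85
scene tweezers_eye [307.9 211. ] 0.67
top pin_grip [397.2 204.7] 0.62
top pin_collar [265.5 163.5] 0.52
top stand_hole [265.3 167.6] 0.81
top tweezers_eye [263.8 172.4] 0.54
wrist [284.5971 237.8473] [284.562  255.9626]
scene [309.5577 199.3783] [309.6393 187.2392]
top [266.3205 165.2956] [266.0085 161.4385]
[284.6053 233.5949] [309.5352 202.7361]
origins 234 158 269 147
```

View pics/crop3.png

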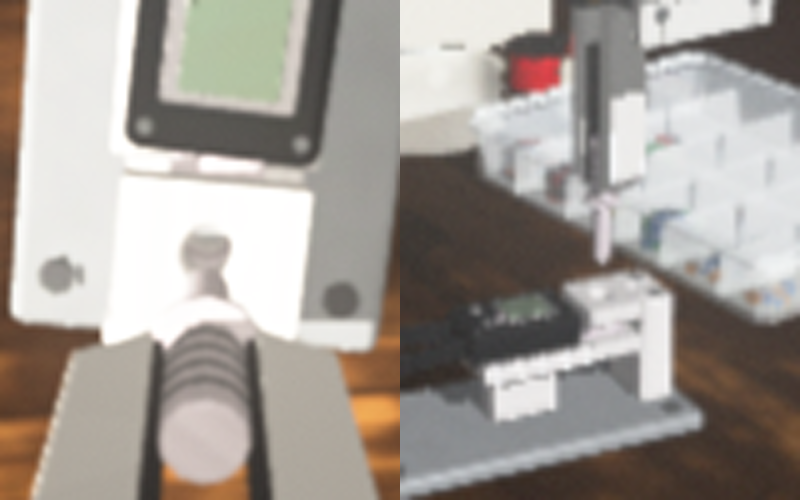

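The wrist crop shows the foot just in front of the lower edge of the hole, around px (285.7,226), with the hole at (285.5,219.7). The scene crop shows the pin upright, with its foot at (309.2,199.4) directly above the lug.

```bash
python3 - <<'E'
from h import *
p=np.array(env.read_state()['position'])
print('grip top',atz('wrist',[285.25,268],p[2]+.014),'foot',atz('wrist',[285.7,226.5],p[2]-.051),'hole',atz('wrist',[285.5,219.7],.066))
print('tri hole top+scene',tri([('top',[263.5,167.7]),('scene',[308.2,206.6])]),tri([('top',[265.3,167.6]),('scene',[309,205.6])]))
print('scene hole',atz('scene',[308.2,206.6],.066),atz('scene',[309,205.4],.066),'foot',atz('scene',[309.2,199.4],.0827))
print(p); d=np.load('pics/wrist2d.npy');print(d[165:185:5,262:290:6])
import cv2
im,dp=vision.capture('wrist')
g=cv2.cvtColor(im,cv2.COLOR_BGR2GRAY)
print(g[212:238,276:296]); print((dp[212:238:3,276:296:3]*1e3).astype(int))
E
```

```text
grip top [ 0.6139 -0.0265  0.1474] foot [ 0.6131 -0.026   0.0824] hole [ 0.6131 -0.0261  0.066 ]
tri hole top+scene [ 0.6216 -0.0208  0.0605] [ 0.6208 -0.0249  0.065 ]
scene hole [ 0.6151 -0.0301  0.066 ] [ 0.6207 -0.0257  0.066 ] foot [ 0.6203 -0.0269  0.0827]
[ 0.6207 -0.0274  0.1334]
[[0.2716 0.2689 0.2704 0.2705 0.2714]
 [0.271  0.2708 0.2725 0.272  0.271 ]
 [0.2732 0.2749 0.3277 0.2742 0.2731]
 [0.2737 0.2738 0.2849 0.2745 0.2738]]
[[254 254 255 255 255 254 254 254 254 254 254 254 254 255 255 254 254 254
  254 255]
 [254 254 255 255 255 254 254 254 254 254 254 254 254 255 255 254 254 254
  254 255]
 [254 254 255 255 255 255 253 252 251 251 252 253 254 255 255 254 254 254
  254 255]
 [254 255 255 255 255 252 244 239 239 240 243 247 250 254 255 255 254 254
  254 255]
 [254 255 255 255 251 235 224 229 232 226 221 224 230 241 253 255 255 255
  255 255]
 [254 255 255 254 237 206 201 210 211 194 181 179 182 196 232 253 255 255
  255 255]
 [254 255 255 246 215 189 183 183 181 174 170 168 168 170 189 239 255 255
  255 255]
 [254 255 253 232 193 181 178 175 176 175 174 173 173 169 168 21
[... 1131 characters left out ...]
 252 251 249 246 246 246 249 251 252 253 250 244 236 223 223 237 248
  253 255]
 [251 250 252 253 253 253 253 254 254 254 254 254 254 253 249 245 238 233
  240 252]
 [251 252 253 253 253 253 253 253 254 253 253 253 254 254 254 253 252 246
  238 244]
 [253 253 253 253 253 253 254 254 254 254 254 254 254 254 254 254 254 253
  247 239]
 [253 254 253 253 253 254 254 254 254 253 253 254 254 254 254 254 252 248
  243 230]]
[[244 243 244 244 243 244 244]
 [244 245 244 245 245 244 244]
 [245 245 269 302 300 264 244]
 [245 247 262 265 263 257 246]
 [246 247 256 258 258 251 247]
 [247 246 221 221 222 248 248]
 [247 247 215 215 216 247 247]
 [248 194 194 195 194 196 247]
 [195 195 194 194 195 194 194]]
```

The bias in the wrist camera cancels out when I compare foot and hole in the same picture: the pin needs about 1 mm more along tool +x. I'll move it over and go down partway.

drive_tool(
  steps=[
    [0.001,0,0.005,0,0,0],
    [0.001,0,0.011,0,0,0],
    [0.001,0,0.016,0,0,0],
    [0.001,0,0.02,0,0,0],
    [0.001,0,0.023,0,0,0],
    [0.001,0,0.023,0,0,0],
  ],
)

```text
time_s: 8.82
position: [0.62, -0.0272, 0.1103]
ee_rot: [0.111, 3.139, 0.0]
contact_force: [1.0, 0.6, -0.5]
finger_gap: 0.0115
finger_force: 20.0
```

drive_tool(
  steps=[
    [0,0,0.004,0,0,0],
    [0,0,0.008,0,0,0],
    [0,0,0.012,0,0,0],
    [0,0,0.015,0,0,0],
  ],
)

```text
time_s: 9.32
position: [0.6201, -0.0272, 0.0955]
ee_rot: [0.111, 3.138, 0.0]
contact_force: [2.1, 1.8, 1.3]
finger_gap: 0.0115
finger_force: 20.0
```

drive_tool(
  steps=[
    [-0.0004,-0.0004,0.003,0,0,0],
    [-0.0004,-0.0004,0.006,0,0,0],
    [-0.0004,-0.0004,0.009,0,0,0],
    [-0.0004,-0.0004,0.0105,0,0,0],
    [-0.0004,-0.0004,0.0105,0,0,0],
  ],
)

```text
time_s: 9.95
position: [0.6203, -0.0274, 0.085]
ee_rot: [0.111, 3.139, 0.001]
contact_force: [3.3, 2.9, 1.6]
finger_gap: 0.0117
finger_force: 20.0
```

drive_tool(
  steps=[
    [-0.0008,0.0014,0,0,0,0],
    [-0.0008,0.0014,0,0,0,0],
  ],
)

```text
time_s: 10.2
position: [0.6206, -0.0272, 0.085]
ee_rot: [-0.112, -3.139, 0.003]
contact_force: [0.8, 0.2, 2.1]
finger_gap: 0.0114
finger_force: 20.0
```

drive_tool(
  steps=[
    [0,0,0,0,0,0],
    [0,0,0,0,0,0],
    [0,0,0,0,0,0],
    [0,0,-0.04,0,0,0],
    [0,0,-0.08,0,0,0],
  ],
  gripper=0.5,
)

```text
time_s: 10.82
position: [0.6201, -0.0265, 0.1648]
ee_rot: [-0.112, -3.137, 0.0]
contact_force: [0.5, 0.2, 0.9]
finger_gap: 0.0468
finger_force: 0.0
```

```bash
python3 - <<'E'
from h import *
s=env.read_state();p=np.array(s['position']);print(s['time_s'],p)
im,dp=vision.capture('wrist');sc,_=vision.capture('scene');tp,_=vision.capture('top')
cv2.imwrite('pics/top4.png',tp);cv2.imwrite('pics/wrist4.png',im);cv2.imwrite('pics/scene4.png',sc)
for c in('wrist','scene','top'):
  for n,z in dict(pin_grip=.084,pin_collar=.066,stand_hole=.066,tweezers_eye=.057,finger_ribs=.057,leg_over_beam=.057,cursor_mark=.057,stand=0).items():
    for d in finder.mark_of(c,n)[:1]: print(c,n,np.array(d['at']),round(d['score'],2),atz(c,d['at'],z))
v=[309,200]
b=cv2.resize(sc[165:240,225:335],(440,300),interpolation=cv2.INTER_CUBIC)
cv2.imwrite('pics/crop4.png',np.hstack([cv2.resize(im[:,100:480],(360,300)),b]))
E
```

```text
10.825 [ 0.6201 -0.0265  0.1648]
wrist pin_grip [285.8 216.3] 0.68 [ 0.6152 -0.0251  0.084 ]
wrist pin_collar [288.  215.2] 0.73 [ 0.6179 -0.0234  0.066 ]
wrist stand_hole [283.6 208.4] 0.94 [ 0.6111 -0.0265  0.066 ]
wrist tweezers_eye [285.1 208.9] 0.66 [ 0.6136 -0.0254  0.057 ]
wrist leg_over_beam [288.5   0.2] 0.75 [ 0.4594 -0.012   0.057 ]
wrist cursor_mark [310.8   1.7] 0.67 [0.4617 0.0039 0.057 ]
wrist stand [285.4 195.4] 0.62 [ 0.6154 -0.0252  0.    ]
scene pin_grip [308.5 198.7] 0.51 [ 0.6196 -0.0249  0.084 ]
scene pin_collar [309.1 206.5] 0.45 [ 0.6172 -0.031   0.066 ]
scene stand_hole [309.1 204.5] 0.83 [ 0.6239 -0.0217  0.066 ]
scene tweezers_eye [310.3 206.2] 0.94 [ 0.6318 -0.016   0.057 ]
scene finger_ribs [263.7 218.2] 0.88 [ 0.5031 -0.0059  0.057 ]
scene leg_over_beam [247.4 223.9] 0.45 [ 0.4573 -0.0092  0.057 ]
scene stand [264.  218.4] 0.74 [0.5586 0.0906 0.    ]
top pin_grip [265.  164.8] 0.38 [ 0.6218 -0.0245  0.084 ]
top stand_hole [262.8 165.2] 0.79 [ 0.6256 -0.0193  0.066 ]
top tweezers_eye [264.9 168.6] 0.83 [ 0.6202 -0.0237  0.057 ]
top finger_ribs [261.5 172.3] 0.29 [ 0.6118 -0.0162  0.057 ]
top stand [264.  170.8] 0.93 [ 0.6293 -0.0202  0.    ]
```

View pics/crop4.png

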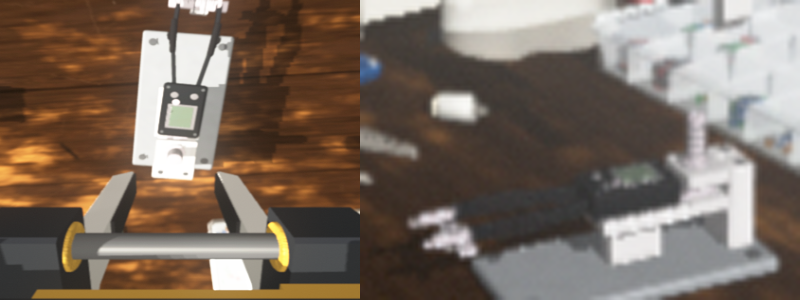

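The pin stands in the lug with the jaws clear of it: wrist crop (175,152), scene crop (697,130). Next I'll hover over the ribs.

drive_tool(
  steps=[
    [0.04,0,0,0,0,0],
    [0.09,0,0,0,0,0],
    [0.115,0.002,0,0,0,0],
    [0.12,0.002,0,0,0,0],
    [0.12,0.002,0,0,0,0],
    [0.12,0.002,0,0,0,0],
  ],
  gripper=0.8,
)

```text
time_s: 12.92
position: [0.5023, -0.016, 0.1649]
ee_rot: [0.112, 3.139, -0.0]
contact_force: [-0.1, -0.3, -1.1]
finger_gap: 0.0755
finger_force: 0.0
```

```bash
python3 - <<'E'
from h import *
s=env.read_state();p=np.array(s['position']);print(s['time_s'],p)
im,dp=vision.capture('wrist');cv2.imwrite('pics/wrist5.png',im);np.save('pics/w5d.npy',dp)
for c in['wrist']:
  for n,z in dict(pin_grip=.084,pin_collar=.066,stand_hole=.066,tweezers_eye=.057,finger_ribs=.057,leg_over_beam=.057,cursor_mark=.057,stand=0).items():
    for d in finder.mark_of(c,n)[:2]: print(c,n,np.array(d['at']),round(d['score'],2),atz(c,d['at'],z))
m=vision.camera_model('wrist');np.savez('pics/w5m.npz',**{k:np.array(v) for k,v in m.items()})
cv2.imwrite('pics/crop5.png',cv2.resize(im[60:300,130:430],(750,600),interpolation=cv2.INTER_CUBIC))
E
```

```text
12.925 [ 0.5023 -0.016   0.1649]
wrist stand_hole [282.9 335. ] 0.68 [ 0.6114 -0.0253  0.066 ]
wrist tweezers_eye [285.6 326. ] 0.76 [ 0.6082 -0.0226  0.057 ]
wrist leg_over_beam [284.  163.6] 0.87 [ 0.4584 -0.0133  0.057 ]
wrist leg_over_beam [ 32.1 256.1] 0.32 [ 0.5233 -0.2385  0.057 ]
wrist cursor_mark [307.3 163.9] 0.74 [0.4599 0.0056 0.057 ]
```

View pics/crop5.png

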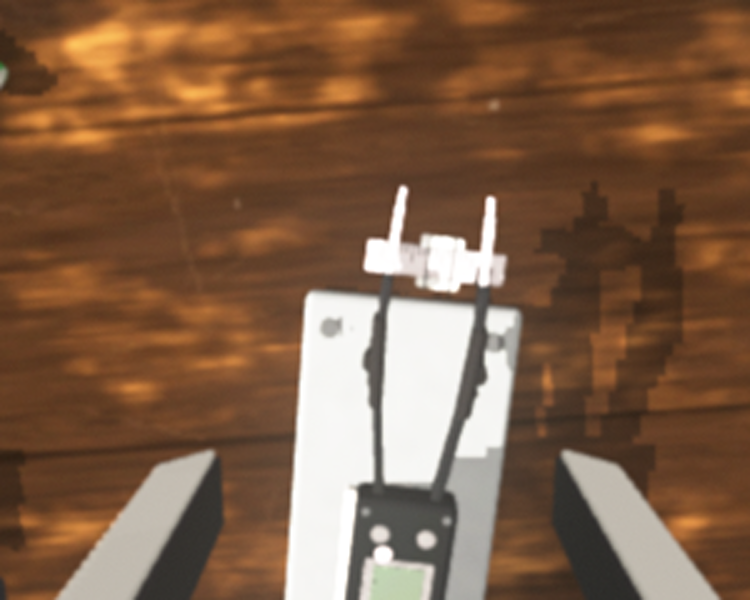

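Wrist view (image left is the right leg): the right leg crosses the beam near px (287,164), the cursor is at (306,165) and the left leg at (324,167). The ribs are at (278,205) and (323,210), and the jaws are open well outside both.

```bash
python3 - <<'E'
from h import *
f=lambda x,y,z=.057:atz('wrist',[130+x/2.5,60+y/2.5],z)
def ang(a,b): d=a-b;return np.degrees(np.arctan2(d[1],d[0]))
tip=f(446.5,195);rib=f(426.5,368);eye=atz('wrist',[284.5,331],.0615)
print('tips',tip,'rib',rib,'eye',eye,np.linalg.norm(eye-tip),np.linalg.norm(eye-rib))
print('eye-tip',ang(eye,tip),'eye-rib',ang(eye,rib),'housing',ang(f(348,600,.066),f(358,490,.066)),ang(f(445,600,.066),f(456,490,.066)),'plate',ang(f(285,600,.012),f(305,290,.012)),ang(f(490,600,.012),f(520,310,.012)))
print('rib w',np.linalg.norm(f(366,362)-f(488,374)),'beam legs',np.linalg.norm(f(391,262)-f(484,268)),'cursor-leg',f(440,262)-f(391,260))
s=env.read_state();p=np.array(s['position']);print(p,'tcp axis px',proj('wrist',[p[0],p[1],.057]))
print('finger mid',)
b=np.load('pics/w5d.npy');print(b[160:168,280:330:3])
E
```

```text
tips [0.4394 0.0077 0.057 ] rib [ 0.4958 -0.002   0.057 ] eye [ 0.6102 -0.0237  0.0615] 0.1737763902631044 0.1165794418685751
eye-tip -10.41822891397047 eye-rib -10.73529735396177 housing -9.396057288249855 -8.19829200380198 plate -9.126078077868577 -7.6018652085878395
rib w 0.04126988591036615 beam legs 0.030383735807658564 cursor-leg [0.0018 0.0159 0.    ]
[ 0.5015 -0.0159  0.1649] tcp axis px [284.5516 214.8319]
finger mid
[[0.2814 0.2807 0.2721 0.2813 0.2815 0.2819 0.2812 0.2806 0.2823 0.2809
  0.2816 0.2809 0.3321 0.3313 0.33   0.2718 0.3321]
 [0.2819 0.2818 0.2723 0.2819 0.2806 0.2819 0.2819 0.2811 0.2813 0.2808
  0.2802 0.2826 0.2817 0.2829 0.3317 0.2737 0.3323]
 [0.2818 0.2807 0.2732 0.2801 0.2815 0.282  0.2817 0.2797 0.2826 0.2806
  0.2808 0.2814 0.2813 0.2819 0.2793 0.2728 0.2842]
 [0.2825 0.2821 0.2744 0.2824 0.2813 0.2822 0.2808 0.2811 0.2819 0.2807
  0.2822 0.2819 0.2817 0.2818 0.2784 0.2734 0.2815]
 [0.2824 0.2815 0.2745 0.2819 0.2827 0.2822 0.2827 0.2813 0.281  0.2818
  0.2811 0.281  0.2826 0.2816 0.2775 0.2734 0.2817]
 [0.2834 0.2807 0.2734 0.282  0.2817 0.2827 0.2819 0.2817 0.2815 0.281
  0.2826 0.2825 0.2822 0.2827 0.276  0.2731 0.2809]
 [0.2814 0.2819 0.2751 0.2827 0.2815 0.2822 0.2828 0.2822 0.2819 0.2817
  0.2826 0.2832 0.2825 0.2814 0.2776 0.2723 0.2826]
 [0.2815 0.2827 0.2749 0.2826 0.2832 0.2819 0.2816 0.2824 0.2828 0.2822
  0.2824 0.282  0.2826 0.2826 0.2773 0.2746 0.2805]]
```

```bash
python3 - <<'E'
from h import *
plan([.501,-.0055,.049],170.2)
E
```

```text
t 13.38 tcp [ 0.5015 -0.0159  0.1649] shift mm [  1.2115  10.3545 115.8889] turn [-0.0039 -0.0044  5.7276]
```

drive_tool(
  steps=[
    [0.001,0.0104,0.02,0,0,5.7],
    [0.001,0.0104,0.06,0,0,5.7],
    [0.001,0.0104,0.09,0,0,5.7],
    [0.001,0.0104,0.11,0,0,5.7],
    [0.001,0.0104,0.116,0,0,5.7],
    [0.001,0.0104,0.116,0,0,5.7],
  ],
)

```text
time_s: 14.12
position: [0.5013, -0.0055, 0.0492]
ee_rot: [0.268, 3.13, -0.0]
contact_force: [0.7, 0.8, 0.5]
finger_gap: 0.0752
finger_force: 0.0
```

drive_tool(
  steps=[
    [0,0,0,0,0,0],
    [0,0,0,0,0,0],
    [0,0,0,0,0,0],
    [0,0,0,0,0,0],
  ],
  gripper=0.47,
  squeeze=15,
)

```text
time_s: 14.62
position: [0.5013, -0.0054, 0.0493]
ee_rot: [0.268, 3.13, -0.0]
contact_force: [-0.2, 0.5, -0.5]
finger_gap: 0.0445
finger_force: 0.1
```

drive_tool(
  steps=[
    [0,0,0,0,0,0],
    [0,0,0,0,0,0],
    [0,0,0,0,0,0],
  ],
  gripper=0.38,
)

```text
time_s: 15.0
position: [0.501, -0.0053, 0.0489]
ee_rot: [-0.267, -3.13, -0.0]
contact_force: [-0.5, 0.7, 0.1]
finger_gap: 0.0357
finger_force: 5.3
```

```bash
python3 - <<'E'
from h import *
s=env.read_state();print(s['time_s'],s['position'],s['finger_gap'],s['finger_force'])
im,dp=vision.capture('wrist');cv2.imwrite('pics/wrist6.png',im);np.save('pics/w6d.npy',dp)
for n,z in dict(leg_over_beam=.057,cursor_mark=.057).items():
    for d in finder.mark_of('wrist',n)[:2]: print(n,np.array(d['at']),round(d['score'],2),atz('wrist',d['at'],z))
u=finder.mark_of('wrist','leg_over_beam')[0]['at'];x0,y0=max(0,int(u[0])-45),max(0,int(u[1])-50);print(x0,y0)
cv2.imwrite('pics/crop6.png',cv2.resize(im[y0:y0+100,x0:x0+130],(780,600),interpolation=cv2.INTER_CUBIC))
E
```

```text
15.0 [ 0.501  -0.0053  0.0489] 0.03572254198868678 5.299416035413742
leg_over_beam [264.8 199.8] 0.96 [ 0.4601 -0.0082  0.057 ]
cursor_mark [277.  199.2] 0.68 [ 0.4608 -0.0024  0.057 ]
219 149
```

View pics/crop6.png

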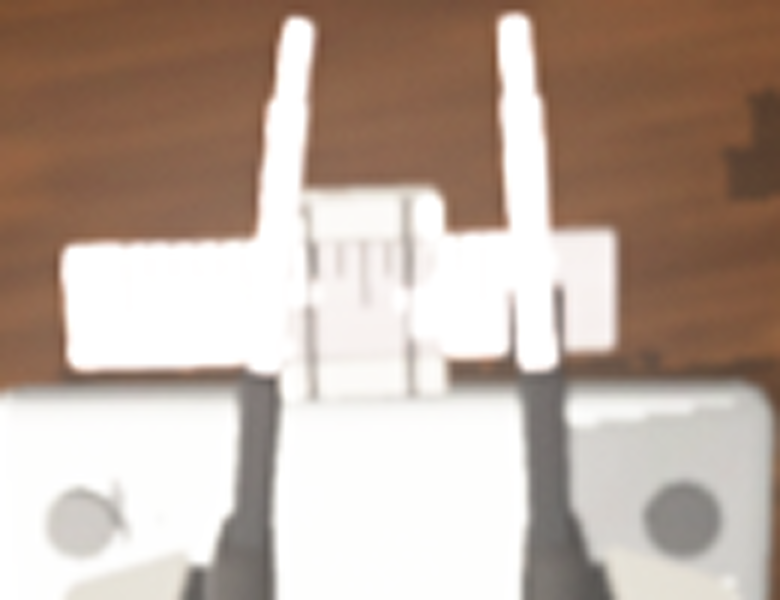

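The cursor's lines are at crop x 309 and 408, so their middle is at 358. The right leg is at about 267 and the left at about 535. After correcting for parallax, roughly 7 mm of leg travel remains, which puts the gap at about 31 mm.

drive_tool(
  steps=[
    [0,0,0,0,0,0],
    [0,0,0,0,0,0],
    [0,0,0,0,0,0],
  ],
  gripper=0.338,
)

```text
time_s: 15.58
position: [0.5011, -0.0054, 0.0489]
ee_rot: [-0.268, -3.13, 0.0]
contact_force: [0.3, 0.8, -0.2]
finger_gap: 0.0316
finger_force: 7.2
```

```bash
python3 - <<'E'
from h import *
s=env.read_state();print(s['time_s'],s['position'],s['finger_gap'],s['finger_force'])
im,dp=vision.capture('wrist')
for n in('leg_over_beam','cursor_mark'):
    for d in finder.mark_of('wrist',n)[:2]: print(n,np.array(d['at']),round(d['score'],2))
x0,y0=219,149
cv2.imwrite('pics/crop7.png',cv2.resize(im[y0:y0+100,x0:x0+130],(780,600),interpolation=cv2.INTER_CUBIC))
E
```

```text
15.575 [ 0.5011 -0.0054  0.0489] 0.03164951551295683 7.192159742116928
leg_over_beam [271.1 204.4] 0.84
cursor_mark [271.  200.6] 0.83
```

View pics/crop7.png

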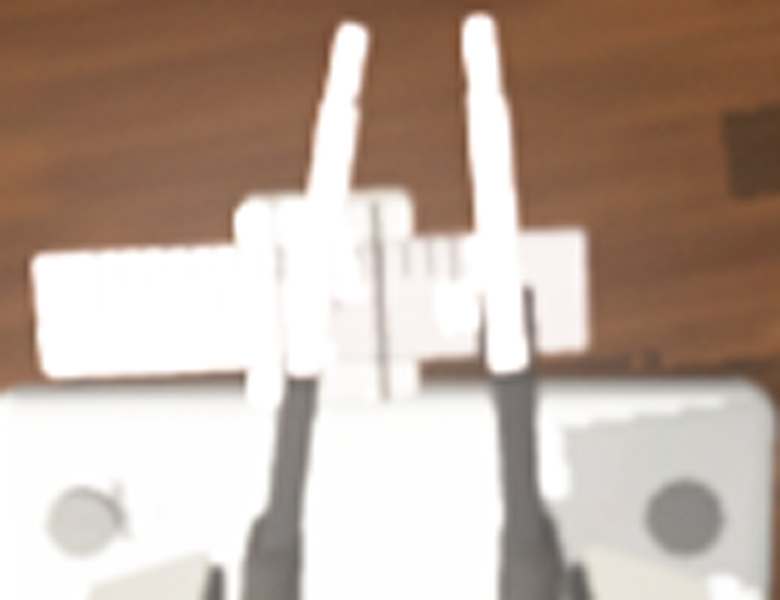

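Lines at crop x 281 and 379 (middle 330), leg centre at about 312. With parallax corrected, the leg is about 1 mm outside the middle, so a small trim is enough.

drive_tool(
  steps=[
    [0,0,0,0,0,0],
    [0,0,0,0,0,0],
    [0,0,0,0,0,0],
    [0,0,0,0,0,0],
    [0,0,0,0,0,0],
    [0,0,0,0,0,0],
  ],
  gripper=0.332,
)

```text
time_s: 16.48
position: [0.5011, -0.0054, 0.049]
ee_rot: [0.268, 3.13, -0.0]
contact_force: [-0.5, 0.1, -0.3]
finger_gap: 0.0314
finger_force: 7.5
```

```bash
python3 - <<'E'
from h import *
s=env.read_state();print(s['time_s'],s['position'],s['finger_gap'],s['finger_force'])
im,_=vision.capture('wrist');sc,_=vision.capture('scene')
g=cv2.cvtColor(im,cv2.COLOR_BGR2GRAY)
for r in(180,184,186,190,192,198,202,206,210,213): print(r,g[r,258:292])
for n,z in dict(pin_grip=.084,pin_collar=.066,stand_hole=.066).items():
    for d in finder.mark_of('scene',n)[:1]: print(n,np.array(d['at']),round(d['score'],2),atz('scene',d['at'],z))
E
```

```text
16.475 [ 0.5011 -0.0054  0.049 ] 0.03141366755166901 7.455742210149765
180 [117 127 124 121 122 125 123 123 125 129 133 131 132 205 255 255 255 255
 255 254 193 154 155 159 167 173 171 162 136 116 111 110 112 110]
184 [255 255 255 255 255 249 249 255 255 255 255 255 255 255 255 255 255 255
 255 251 250 236 197 215 246 251 252 251 211 135 113 114 112 112]
186 [255 255 255 255 255 253 251 255 255 255 255 255 255 255 255 255 255 255
 254 251 250 241 201 204 244 251 252 251 216 141 114 114 115 116]
190 [245 255 255 255 255 252 234 247 255 255 255 253 254 255 255 255 255 255
 255 250 235 231 196 179 227 243 242 225 229 242 241 222 229 242]
192 [255 255 255 255 254 250 232 232 254 255 255 255 255 255 255 255 255 255
 255 253 238 237 208 179 221 243 243 227 228 242 243 226 228 242]
198 [255 255 255 255 255 255 250 252 255 255 255 255 255 255 255 255 255 255
 255 255 255 255 232 190 215 242 246 246 246 246 246 245 246 246]
202 [255 255 255 255 255 255 253 247 255 255 255 255 255 255 255 255 254 255
 255 255 255 254 235 192 208 239 246 246 246 246 245 245 245 249]
206 [255 255 255 255 255 255 254 247 254 255 255 255 255 255 255 255 248 245
 245 245 245 245 237 201 196 235 245 246 245 245 245 245 245 245]
210 [224 242 255 255 255 255 255 241 196 216 255 255 255 255 253 250 250 250
 251 251 251 251 250 223 194 240 251 251 250 225 153 114 108 107]
213 [169 238 255 255 255 255 255 255 189 131 121 120 116 114 176 251 253 252
 251 251 251 251 251 230 200 238 250 251 251 242 207 177 174 173]
pin_grip [312.2 229.9] 0.74 [ 0.5329 -0.1582  0.084 ]
pin_collar [306.6 204.9] 0.61 [ 0.6175 -0.02    0.066 ]
stand_hole [308.5 204.6] 0.84 [ 0.6224 -0.0213  0.066 ]
```

The remaining offset is about 0.6 mm, well inside the 2.5 mm limit. The hold is steady at 7.5 N and the pin is still in place, so I'll hand in.

```bash
python3 -c "
from h import *
print(finish_job())"
```

```text
the job is handed in; nothing more can be done
None
```

I handed the job in at about 16.6 s, with the slim pin in the stand and let go, and the gripper still holding the legs at about 7.5 N. The right leg stands about 0.6 mm from the middle of the cursor's lines; I measured that and the pin's seating only from the camera pictures, and the hand-in returned no verdict.

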